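# Comb the mailing tubes into rows against the stop rail

### The arm

A 7-joint arm with a two-finger parallel gripper is mounted at the origin on the work surface. World frame = base frame: x ahead of the robot, y to its left, z up, the work surface at z = 0. Lengths are in m, angles in rad, forces in N, time in s.
With the tool pointing down it reaches from about 0.4 to 0.875 m from the base axis. Payload 19.3 kg.
Tool frame: the origin (TCP) lies at the very end of the fingers, on their centre line; the grasp point (between the pads) lies 19 mm behind it; x points along the fingers, y is the direction in which the jaws open and shut, and the axes are right-handed (so a half turn about x gives the same grasp; the last joint's range is limited). The gripper opens to 85 mm and grips with 20 to 120 N. Pads are 22 mm wide; open, the fingers measure 114 mm over their backs; the gripper's body (76 mm by 85 mm) begins 54 mm behind the grasp point. The pads swing forward as they close: fully open they stand 13 mm farther back than shut.
Start: joints at [1.148, 0.521, -0.036, 1.599, 0.021, 1.021, -0.113], TCP at [0.216, -0.587, 0.231] pointing down, gripper open.
Joint ranges: [-2.91, 2.91], [-0.3, 2.13], [-1.5, 1.42], [0.17, 2.43], [-1.26, 4.41], [0.16, 1.93], [-2.52, 2.52]. Speed limits (rad/s): [1.89, 1.89, 2.39, 2.39, 3.01, 3.01, 3.01].

### API

Orientations are given as [roll, pitch, yaw] about the fixed x, y, z axes, in that order (R = Rz(yaw) Ry(pitch) Rx(roll)).
In Python, from workcell import bot, grab_frame, job_done gives the robot as it stands.
- The arm moves only by the shell command python3 -m pendant 'ROWS' [OPENING] [FORCE]. ROWS is JSON, a list of rows, each a list of 4 numbers: the shift along the tool's x, y, z in mm, then the turn about the tool's x in degrees. A call has 1 to 12 rows; each row shifts and turns the commanded pose from where the row before left it, along the tool's axes as they then stand; what a row does not reach is not made up. A row lasts 1/8 s, in which the tool goes at most 62.5 mm and 10.7 degrees, less where a joint would pass 70% of its speed; a pose out of reach is approached as far as the arm can. A call is refused whole if a number of a shift passes 62.5 or a number of a turn 10.7, either way. A call with a gripper value outside its range is refused whole. OPENING is the opening, from -1 (shut) to 1 (fully open), set as the call begins (- or left out, the last holds). The fingers move at their own pace and stop on an object; FORCE is the grip in N (left out, the last holds). Time passes only in rows, so rows that do not move let the fingers close. It gives the time, the measured TCP pose, the force and the opening at its end, in the units of the state.
- bot.observe(): the state, without advancing time (a new reading comes with each control period).
- grab_frame(name): name is "side" or "top" or "wrist"; returns a dict with "img" (480x640x3 uint8, red, green, blue), "fovy" (degrees; the focal length in pixels is half the picture's height over the tangent of half this angle, whatever the lens; pixels are square), "cx", "cy" (the principal point, pixels), "R" (3x3) and "t" (3): a world point X has camera coordinates R X + t. Camera axes: x right, y down, z forward; pixel columns grow to the right and rows downward; lengths in m; the calibration is good to about 2 mm. A picture is of the moment at which its call begins. There is no depth.
- job_done(): hands the job in, once; it reports no verdict.
The state is a dict: "clock": time; "qpos": joint angles; "qd": joint speeds; "joint_efforts": joint torques, N m; "position": TCP position; "tool_rot": TCP orientation; "force": force on the tool from outside, world axes, zero at the start; "moment": the same for the moment, N m; "grip_width": finger opening in m.
Only numpy, scipy, OpenCV 4.12 (cv2) and the standard library are available. Lean on these libraries where they do the work, as an engineer would, in place of code of your own. Each camera call takes 0.05 s, during which the arm holds its last target.

### The job

Pick up the orange rake (not the wooden brush beside it) by its bar handle and comb the two scattered mailing tubes across the bench with it, until both lie parallel to the aluminium stop rail in two neat rows, closed up against it. Move the tubes with the rake only, never with the gripper or arm. Finally draw the rake back off the tubes and leave it standing on its teeth on the bench.

Things in the scene. Friction and masses are not known exactly. Their poses are not given: they have to be found in the camera images.
- rake: Loose orange comb rake, 300 g, standing on its teeth, its head (x axis) along world y within 15 deg, left of the tubes. Origin: centre underside, at the tooth tips. Head 240 long, 40 deep (y), 52 high, same front and back. Black bar handle centred above it along x: 130 long, 24 thick, 79 to 105 mm above the tips; pinch its middle. A wooden brush stands 110 mm or more away, nearer or farther.
- stop_rail: Aluminium angle fixed to the bench: upright wall 400 mm long (x axis), 10 thick, 35 high. Origin: at bench level, middle of its working face. Its y axis points square out of that face to the side where the tubes lie. A foot flange 4 mm thick reaches 55 mm behind the face (-y).
- tube_a: Loose brown square mailing tube, white end caps, blank label: 180 mm long (x axis), 22 by 22 in section, about 60 g, lying on the bench. Origin: its centre, 11 mm above the bench. It starts turned 10 to 26 deg from the rail. Of the two tubes one starts with its centre 75 to 95 mm out from the rail's working face, the other 195 to 215 mm; which is which varies.
- tube_b: A second tube of the same size and look (180 by 22 by 22 mm, x along it, origin at its centre), turned the other way, 10 to 26 deg from the rail.
Things that resemble listed ones, but are neither listed nor needed, are in the scene too. What is shaped like the rake but purple is not meant. What is shaped like the tube_a but turquoise is not meant.

How it is judged:
On the way, in this order (a step that is already met when the one before it is completed fails the run):
1. the rake is held and lifted off the bench (contact force between the fingers and rake above 1 N and height (world z) of rake above 0.01 m), for 0.1 s.
2. with the rake in the gripper, both tubes lie parallel to the rail and close to it (contact force between the fingers and rake above 1 N and angle between the x axis of each of tube_a, tube_b and the x axis of stop_rail, either way round below 0.175 rad and y of each of tube_a, tube_b in the frame of stop_rail below 0.055 m), for 0.1 s.
At the end, for the whole second after the job is handed in: Both tubes lie flat before the rail's working face, parallel to it within 10 degrees, centres at most 55 mm out from the face and within 150 mm of the rail's middle along it; the rake stands on its teeth on the bench within 8 degrees of upright, not pressing on a tube; all at rest (angle between the x axis of each of tube_a, tube_b and the x axis of stop_rail, either way round below 0.175 rad and y of tube_a in the frame of stop_rail between 0 and 0.055 m and y of tube_b in the frame of stop_rail between 0 and 0.055 m and x of tube_a in the frame of stop_rail between -0.15 and 0.15 m and x of tube_b in the frame of stop_rail between -0.15 and 0.15 m and height (world z) of each of tube_a, tube_b below 0.02 m and angle between rake's own z axis and vertical below 0.15 rad and height (world z) of rake below 0.006 m and contact force between rake and tube_a below 0.1 N and contact force between rake and tube_b below 0.1 N and linear speed of each of rake, tube_a, tube_b below 0.02 m/s); the robot touches nothing.
It fails at once if the gripper or arm touches a tube (contact force between any of the fingers, the arm and tube_a above 0.5 N or contact force between any of the fingers, the arm and tube_b above 0.5 N).
It also fails if it takes over 42 s, if anything falls off the work surface, if the arm or the gripper's body presses on something with over 40 N, if the wrist force passes 120 N, or if a joint passes its speed limit or range.

## Working session

There is one attempt and no reset: what is moved stays moved. The work goes in short steps, Python scripts to look and compute and a shell command to move; the robot and the scene stay as the last step left them, time stands still between calls to the robot, and variables do not carry over. Pictures are saved under pics/ and viewed, and the job is handed in when it is done.

```bash
mkdir -p pics; ls
python3 - <<'E'
from workcell import bot, grab_frame
import cv2
print(bot.observe())
for n in ("top","side","wrist"):
    f=grab_frame(n); cv2.imwrite(f"pics/{n}0.png",f["img"][:,:,::-1]); print(n,f["fovy"],f["cx"],f["cy"],f["R"],f["t"])
E
```

```text
pics
{'clock': 0.0, 'qpos': array([ 1.14780327,  0.52202326, -0.03634553,  1.59998738,  0.02119517,
        1.02109165, -0.11280531]), 'qd': array([ 9.19995163e-04,  5.38043175e-04,  9.64199098e-04,  1.16836928e-03,
        4.28865581e-04,  6.15568702e-04, -9.24329153e-05]), 'joint_efforts': array([-2.11577157e-03, -9.27114487e+01,  1.97871119e+00, -3.69935739e+01,
        1.77650212e-02,  8.17100750e-03,  5.44948534e-05]), 'position': array([ 0.21581405, -0.58620746,  0.23072715]), 'tool_rot': array([-1.5116199 ,  1.56967142,  1.98276334]), 'force': array([-0.17467613, -0.29881136, -0.0374895 ]), 'moment': array([-0.05407752, -0.00391405, -0.04497021]), 'grip_width': 0.0851759999728498}
top 45.04917473020629 311.1677608370122 230.27579363296545 [[ 1.04932729e-03 -9.99941699e-01 -1.07469529e-02]
 [-9.94532977e-01  7.86425128e-05 -1.04422950e-01]
 [ 1.04417707e-01  1.07977729e-02 -9.94474912e-01]] [0.19490783 0.51919753 1.21434522]
side 46.55353085917427 329.42554032952626 241.6848114409774 [[-0.83501176 -0.54999148  0.01627083]
 [-0.3250014   0.46913307 -0.82115057]
 [ 0.44399263 -0.69095842 -0.57047963]] [0.55010969 0.10033063 1.19648608]
wrist 58.22121964175027 317.833733845507 239.65938039743406 [[ 3.45004753e-01 -9.38600728e-01 -6.27344247e-04]
 [-8.98678454e-01 -3.30523095e-01  2.88325372e-01]
 [-2.70829756e-01 -9.89098431e-02 -9.57532290e-01]] [-0.62473713 -0.03727578  0.37758009]
```

View pics/top0.png

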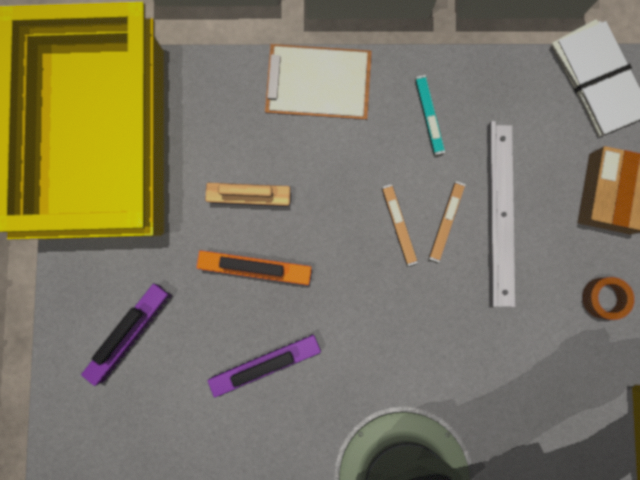

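View pics/side0.png

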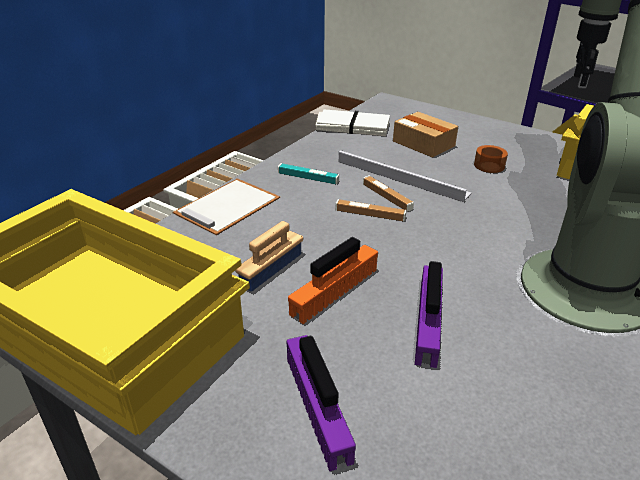

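The top view shows the orange rake at about (254,268). The wooden brush is at (248,195), and purple lookalikes are at (265,365) and (126,334). The brown tubes are at (399,225) and (448,222), with a turquoise lookalike at (430,115). The rail face is at about u=491. I'll confirm this in enlarged crops.

Run:
```python
import cv2
i=cv2.imread("pics/top0.png")
cv2.imwrite("pics/c1.png",cv2.resize(i[170:310,180:330],None,fx=5,fy=4.2857,interpolation=cv2.INTER_CUBIC)[:600])
cv2.imwrite("pics/c2.png",cv2.resize(i[110:310,375:525],None,fx=3,fy=3,interpolation=cv2.INTER_CUBIC))
```

```text
(no output)
```

View pics/c1.png

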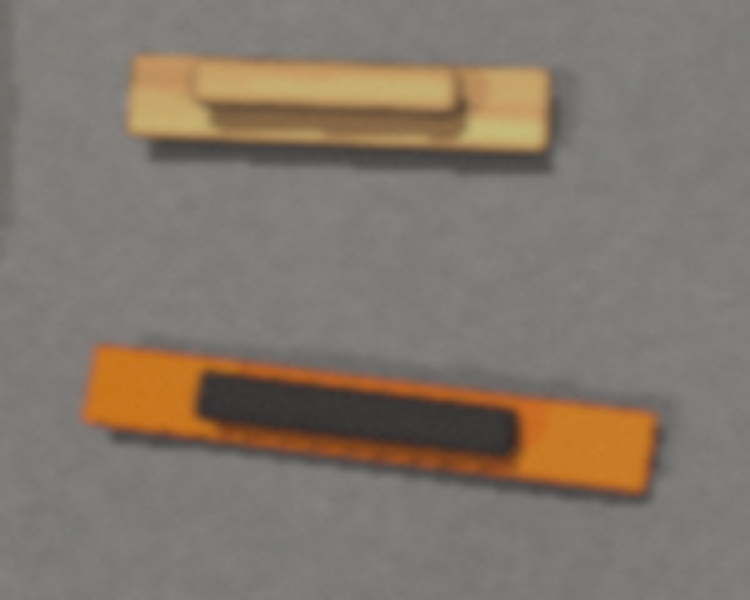

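View pics/c2.png

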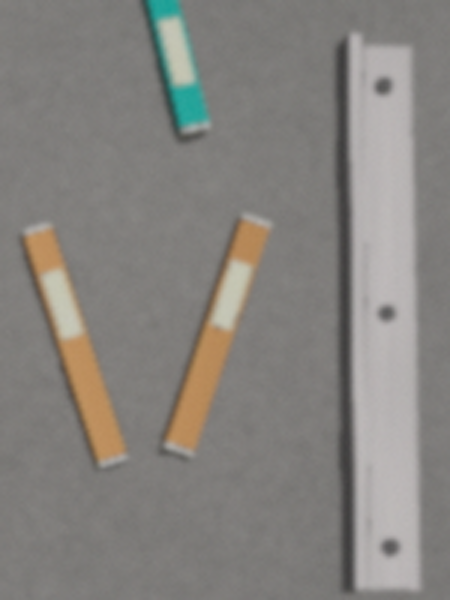

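```bash
cat > h.py <<'E'
import numpy as np
from workcell import bot, grab_frame
def px2w(f,u,v,z):
    fl=240/np.tan(np.radians(f["fovy"]/2)); R=np.array(f["R"]);t=np.array(f["t"])
    d=R.T@np.array([(u-f["cx"])/fl,(v-f["cy"])/fl,1]); C=-R.T@t
    return C+d*(z-C[2])/d[2]
def w2px(f,X):
    fl=240/np.tan(np.radians(f["fovy"]/2)); c=np.array(f["R"])@X+f["t"]
    return f["cx"]+fl*c[0]/c[2], f["cy"]+fl*c[1]/c[2]
E
python3 - <<'E'
from h import *
np.set_printoptions(precision=4,suppress=True)
f=grab_frame("top")
c1=lambda x,y:(180+x/5,170+y/4.2857)
c2=lambda x,y:(375+x/3,110+y/3)
def p(n,pts,z,c):
    w=np.array([px2w(f,*c(*q),z) for q in pts]); print(n,w[:,:2].tolist(),"mean",w.mean(0)); 
    e=w[1]-w[0]; print("   len",np.linalg.norm(e),"ang",np.degrees(np.arctan2(e[1],e[0])))
p("handle",[(203,372),(518,408),(516,455),(198,417)],.105,c1)
p("head",[(95,345),(660,412),(650,495),(82,422)],.052,c1)
p("brush",[(130,55),(550,68),(550,150),(128,135)],.05,c1)
p("tube L",[(112,461),(38,229)],.022,c2)
p("tube R",[(179,450),(256,220)],.022,c2)
p("rail top",[(354,590),(350,36)],.035,c2)
p("rail base",[(345,590),(340,42)],.0,c2)
p("turq",[(195,130),(150,-90)],.022,c2)
o=bot.observe();print(o["position"],o["tool_rot"])
from scipy.spatial.transform import Rotation as Ro
print(Ro.from_euler("xyz",o["tool_rot"]).as_matrix())
E
```

```text
handle [[0.457515957236879, 0.3760964087884162], [0.44073944810145466, 0.2494501792915872], [0.418843953977352, 0.25011794516986807], [0.43646165482027366, 0.377736862226464]] mean [0.4384 0.3134 0.105 ]
   len 0.1277525682893869 ang -97.54589566069966
head [[0.4738691065363884, 0.43070958293042544], [0.4411722326352863, 0.19308195709785644], [0.40083034357114694, 0.1972158880367146], [0.4361439447807687, 0.43536566151567596]] mean [0.438  0.3141 0.052 ]
   len 0.23986657566598976 ang -97.8345370308537
brush [[0.6185321431986107, 0.4192483973887384], [0.6118122837364105, 0.2400570343359255], [0.5706970634249224, 0.2398567669713023], [0.5783083049226377, 0.4192928525066689]] mean [0.5948 0.3296 0.05  ]
   len 0.17931731958714062 ang -92.14764397073024
tube L [[0.44785804532973783, -0.021452611099897767], [0.6157206827968852, 0.029147926424240217]] mean [0.5318 0.0038 0.022 ]
   len 0.17532335684431394 ang 16.77491524552218
tube R [[0.45573188189742686, -0.06932732942323938], [0.6221768591784259, -0.1284365194401506]] mean [ 0.539  -0.0989  0.022 ]
   len 0.1766290655767833 ang -19.551350088496775
rail top [[0.3571225408625963, -0.18680234386825423], [0.7546906043937178, -0.19650208755305476]] mean [ 0.5559 -0.1917  0.035 ]
   len 0.3976863716139097 ang -1.3976075932069927
rail base [[0.356195937145468, -0.19084242340396584], [0.7605332943795844, -0.19971606268698383]] mean [ 0.5584 -0.1953  0.    ]
   len 0.4044347165231919 ang -1.2572186816784283
turq [[0.6886402356619733, -0.08587951069107691], [0.8542225493742439, -0.05641928145620967]] mean [ 0.7714 -0.0711  0.022 ]
   len 0.1681826617724899 ang 10.088437838071652
[ 0.2158 -0.5863  0.231 ] [-1.5349  1.5701  1.9594]
[[-0.0002  0.3455 -0.9384]
 [ 0.0006 -0.9384 -0.3455]
 [-1.     -0.0007  0.    ]]
```

Every measured size matches the given ones: handle 128 mm, head 240 mm, tubes 176 mm, rail 398 mm. The orange object with the black bar is the rake, at (0.438, 0.314) with its head at 82.3°. First I'll turn the jaws square to the bar.

```bash
cat >> h.py <<'E'
from scipy.spatial.transform import Rotation as Ro
def rel(*tg):
    o=bot.observe(); M=Ro.from_euler("xyz",o["tool_rot"]).as_matrix()
    th=np.degrees(np.arctan2(M[1,1],M[0,1])); p=np.array(o["position"])
    print("t",round(o["clock"],2),"p",p.round(4),"yaw_y",round(th,2),"w",round(o["grip_width"],4),"F",np.round(o["force"],1),"q",np.round(o["qpos"],2))
    for t in tg:
        t=np.array(t); print("to",t,"tool mm",(M.T@(t-p)*1000).round(1)); p=t
E
python3 -m pendant '[[0,0,0,-10.4],[0,0,0,-10.4],[0,0,0,-10.4],[0,0,0,-10.4],[0,0,0,-10.4],[0,0,0,-10.1]]' 1 120
python3 -c "
from h import *
rel((.58,-.25,.23),(.60,.0,.23),(.4383,.3138,.2),(.4383,.3138,.068))"
```

```text
clock: 0.95
position: [0.2158, -0.5864, 0.2311]
tool_rot: [-2.599, 1.57, 1.985]
force: [-0.5, 0.1, -0.9]
grip_width: 0.0856
t 0.95 p [ 0.2158 -0.5864  0.2311] yaw_y -7.35 w 0.0856 F [-0.5  0.1 -0.9] q [ 1.32  0.53 -0.3   1.59  0.17  1.04  0.85]
to [ 0.58 -0.25  0.23] tool mm [   1.2  318.1 -380.3]
to [0.6  0.   0.23] tool mm [ 1.000e-01 -1.220e+01 -2.505e+02]
to [0.4383 0.3138 0.2   ] tool mm [  30.1 -200.5 -290.5]
to [0.4383 0.3138 0.068 ] tool mm [132.   0.   0.]
```

```bash
python3 -m pendant '[[0,32,-38,0],[0,32,-38,0],[0,32,-38,0],[0,32,-38,0],[0,32,-38,0],[0,32,-38,0],[0,32,-38,0],[0,32,-38,0],[0,32,-38,0],[0,30,-38,0]]'
python3 -m pendant '[[0,-3,-50,0],[0,-3,-50,0],[0,-3,-50,0],[0,-3,-50,0],[0,-3,-50,0]]'
python3 -c "
from h import *
rel((.4383,.3138,.2),(.4383,.3138,.068))"
```

```text
clock: 2.2
position: [0.5829, -0.2513, 0.2312]
tool_rot: [-1.332, 1.571, -3.037]
force: [0.4, -0.6, 0.2]
grip_width: 0.0853
clock: 2.82
position: [0.6004, -0.0012, 0.2312]
tool_rot: [-0.884, 1.571, -2.589]
force: [0.6, 0.7, -0.3]
grip_width: 0.0852
t 2.83 p [ 0.6004 -0.0012  0.2312] yaw_y -7.7 w 0.0852 F [ 0.6  0.7 -0.3] q [ 0.2   0.51 -0.42  1.65  0.24  1.03 -0.43]
to [0.4383 0.3138 0.2   ] tool mm [  31.2 -202.8 -290.5]
to [0.4383 0.3138 0.068 ] tool mm [132.   0.  -0.]
```

```bash
python3 -m pendant '[[4,-29,-41.5,0],[4,-29,-41.5,0],[4,-29,-41.5,0],[4,-29,-41.5,0],[5,-29,-41.5,0],[5,-29,-41.5,0],[5,-29,-41.5,0],[0,0,0,0]]'
python3 - <<'E'
from h import *
import cv2
rel((.4383,.3138,.068))
for n in("wrist","top"):
    f=grab_frame(n);cv2.imwrite(f"pics/{n}1.png",f["img"][:,:,::-1])
    print(n,w2px(f,np.array([.4383,.3138,.105])))
E
```

```text
clock: 3.82
position: [0.4358, 0.3157, 0.2001]
tool_rot: [-2.256, 1.569, 2.327]
force: [0.4, -0.1, 0.6]
grip_width: 0.0855
t 3.83 p [0.4358 0.3157 0.2001] yaw_y -7.36 w 0.0855 F [ 0.4 -0.1  0.6] q [-0.36  0.46 -0.5   1.84  0.27  0.91 -1.12]
to [0.4383 0.3138 0.068 ] tool mm [132.1   2.9   1.7]
wrist (np.float64(323.49901914194083), np.float64(245.44868149513562))
top (np.float64(251.48230319336093), np.float64(266.40089868180587))
```

View pics/wrist1.png

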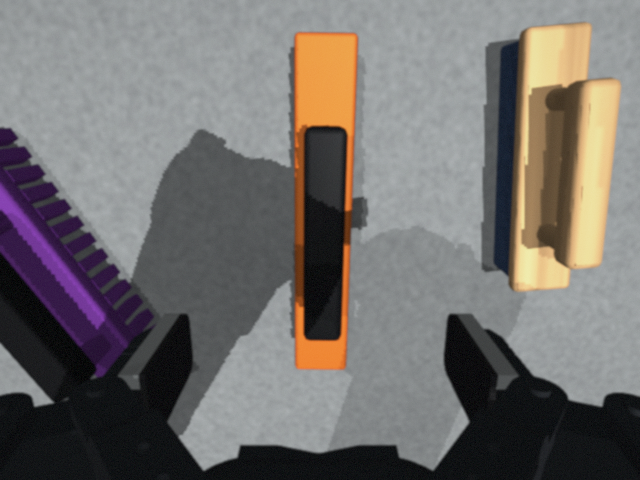

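The wrist view shows the orange rake with its bar running from (326,127) to (322,340), between the open fingers and nearly square to them. The predicted bar centre was (323,245).

Run:
```python
from h import *
f=grab_frame("wrist")
w=np.array([px2w(f,u,v,.105) for u,v in((326,127),(322.5,340))])
e=w[1]-w[0];print(w,w.mean(0),np.linalg.norm(e),np.degrees(np.arctan2(e[1],e[0])))
rel((*w.mean(0)[:2],.068))
```

```text
[[0.45054172 0.37537    0.105     ]
 [0.43213902 0.2497115  0.105     ]] [0.44134037 0.31254075 0.105     ] 0.12699888872980075 -98.33174390834289
t 3.98 p [0.4386 0.3116 0.2002] yaw_y -7.72 w 0.0856 F [-0.5 -1.2  0.4] q [-0.36  0.46 -0.5   1.84  0.27  0.91 -1.12]
to [0.44134037 0.31254075 0.068     ] tool mm [132.2   2.6  -1.4]
```

```bash
python3 -m pendant '[[35,2,-1,0.3],[35,0,0,0],[35,0,0,0],[27,0,0,0],[0,0,0,0]]'
python3 - <<'E'
from h import *
import cv2
rel((.44,.313,.068))
f=grab_frame("side");cv2.imwrite("pics/side2.png",cv2.resize(f["img"][180:380,230:480,::-1],None,fx=3,fy=3))
E
```

```text
clock: 4.6
position: [0.4402, 0.3114, 0.067]
tool_rot: [-0.685, 1.568, -2.397]
force: [-1.1, 0.1, 0.4]
grip_width: 0.0853
t 4.6 p [0.4402 0.3114 0.067 ] yaw_y -8.08 w 0.0853 F [-1.1  0.1  0.4] q [-0.43  0.65 -0.41  1.93  0.41  0.64 -1.24]
to [0.44  0.313 0.068] tool mm [-1.  -0.4 -1.5]
```

View pics/side2.png

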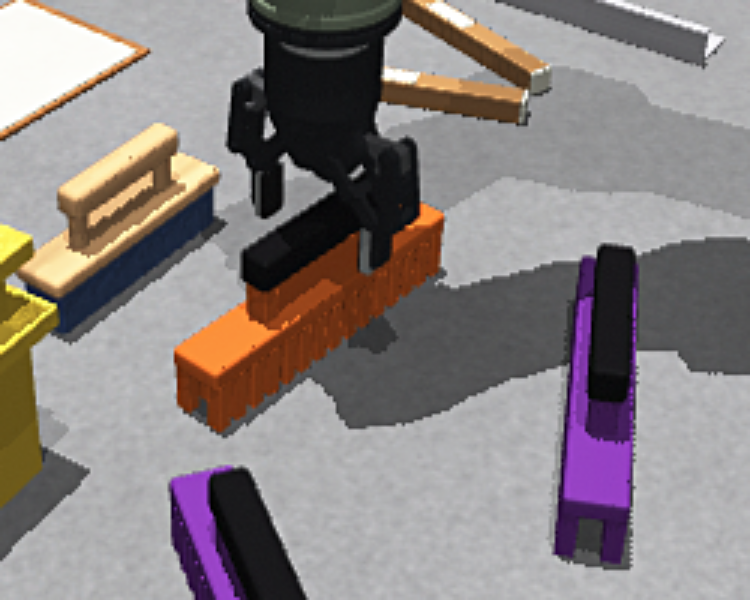

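The side view shows the fingers straddling the bar, at crop position (320,220). I'll close and lift.

```bash
python3 -m pendant '[[0,0,0,0],[0,0,0,0],[0,0,0,0],[0,0,0,0],[0,0,0,0]]' -1 100
python3 -m pendant '[[-15,0,0,0],[-30,0,0,0],[-35,0,0,0],[-35,0,0,0],[0,0,0,0]]'
python3 - <<'E'
from h import *
import cv2
rel((.54,.12,.18))
f=grab_frame("side");cv2.imwrite("pics/side3.png",cv2.resize(f["img"][130:380,230:480,::-1],None,fx=2.4,fy=2.4))
E
```

```text
clock: 5.28
position: [0.4402, 0.3132, 0.0688]
tool_rot: [2.02, 1.571, 0.31]
force: [-3.0, -1.8, 9.9]
grip_width: 0.023
clock: 5.9
position: [0.4412, 0.3137, 0.1862]
tool_rot: [2.295, 1.566, 0.585]
force: [-1.2, -0.2, -2.7]
grip_width: 0.0226
t 5.9 p [0.4412 0.3137 0.1862] yaw_y -8.0 w 0.0226 F [-1.2 -0.2 -2.7] q [-0.36  0.48 -0.5   1.85  0.29  0.88 -1.14]
to [0.54 0.12 0.18] tool mm [  6.1 124.8 178.1]
```

View pics/side3.png

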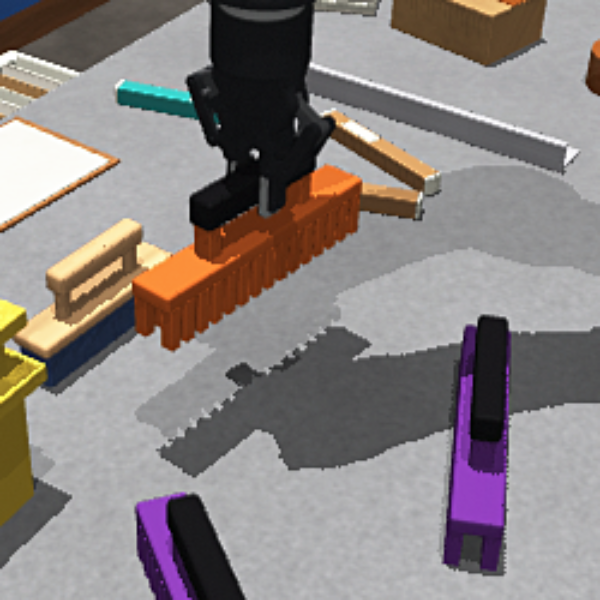

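The rake is held and lifted level. Next I'll carry it to the left of the tubes and turn it 96.7° counter-clockwise, which stays well inside joint 7's range.

```bash
python3 -m pendant '[[0,31,44.5,0],[0,31,44.5,0],[0,31,44.5,0],[0,31,44.5,0]]'
python3 -m pendant '[[0,0,0,-9.7],[0,0,0,-9.7],[0,0,0,-9.7],[0,0,0,-9.7],[0,0,0,-9.7],[0,0,0,-9.7],[0,0,0,-9.7],[0,0,0,-9.7],[0,0,0,-9.7],[0,0,0,-9.4],[0,0,0,0]]'
python3 - <<'E'
from h import *
import cv2
rel((.54,.115,.071))
f=grab_frame("top");cv2.imwrite("pics/top4.png",cv2.resize(f["img"][110:310,250:525,::-1],None,fx=2.8,fy=2.8))
E
```

```text
clock: 6.45
position: [0.5384, 0.1177, 0.1824]
tool_rot: [-1.212, 1.569, -2.922]
force: [0.3, 1.4, -4.2]
grip_width: 0.0229
clock: 7.82
position: [0.5378, 0.1193, 0.1823]
tool_rot: [3.001, 1.569, 2.977]
force: [0.4, -0.3, -2.8]
grip_width: 0.0228
t 7.83 p [0.5378 0.1193 0.1823] yaw_y 88.66 w 0.0228 F [ 0.4 -0.3 -2.8] q [ 0.29  0.6  -0.87  1.81  0.54  0.99  0.74]
to [0.54  0.115 0.071] tool mm [111.3  -4.3   2.5]
```

View pics/top4.png

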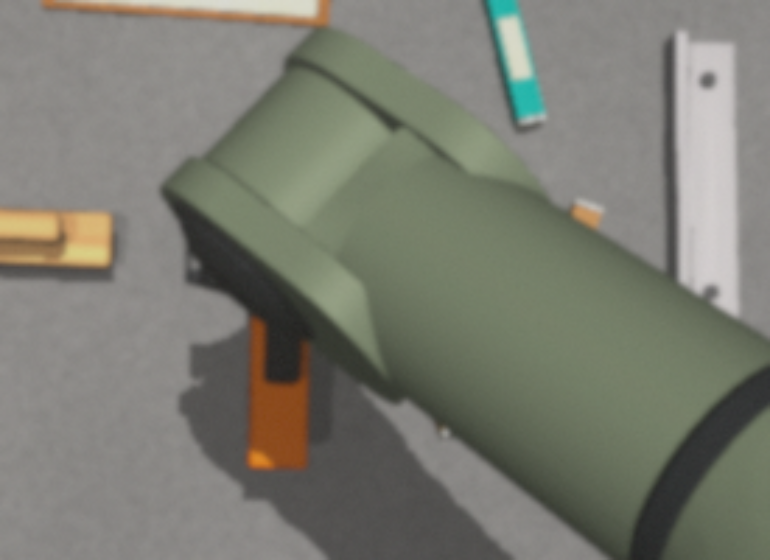

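```bash
python3 -m pendant '[[40,0,0,0],[40,0,0,0],[25,0,0,0],[7,0,0,0],[0,0,0,0]]'
python3 - <<'E'
from h import *
import cv2
rel((.54,-.126,.071))
f=grab_frame("side");cv2.imwrite("pics/side5.png",cv2.resize(f["img"][120:320,250:500,::-1],None,fx=3,fy=3))
E
```

```text
clock: 8.5
position: [0.5384, 0.1198, 0.0716]
tool_rot: [2.818, 1.571, 2.794]
force: [-0.3, -0.2, -3.0]
grip_width: 0.023
t 8.5 p [0.5384 0.1198 0.0716] yaw_y 88.64 w 0.023 F [-0.3 -0.2 -3. ] q [ 0.2   0.74 -0.75  1.89  0.7   0.8   0.61]
to [ 0.54  -0.126  0.071] tool mm [   0.6 -245.7    7.5]
```

View pics/side5.png

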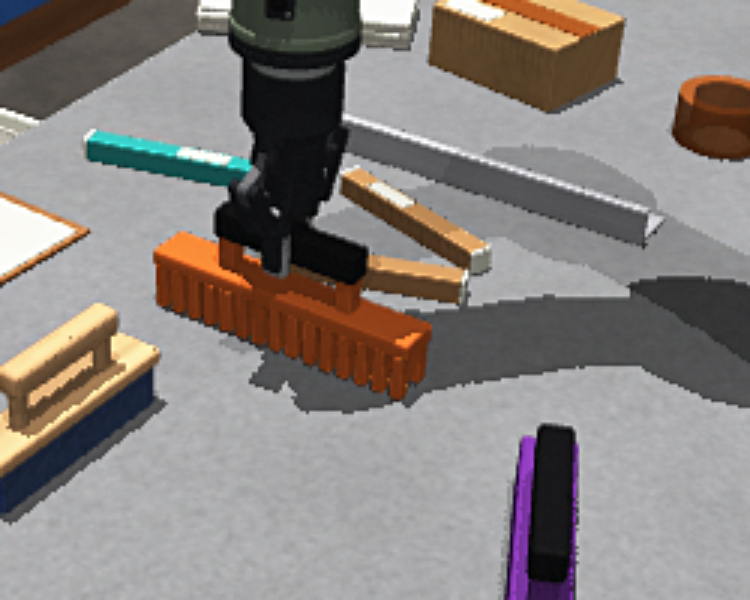

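The rake stands clear of the bench, left of the tubes, with its head along the rail. I'll comb slowly.

```bash
python3 -m pendant '[[0,-12,0,0],[0,-12,0,0],[0,-12,0,0],[0,-12,0,0],[0,-10,0,0],[0,-10,0,0],[0,-10,0,0],[0,-10,0,0],[0,-10,0,0],[0,-10,0,0],[0,-10,0,0],[0,-10,0,0]]'
python3 - <<'E'
from h import *
import cv2
rel((.54,-.126,.071))
f=grab_frame("side");cv2.imwrite("pics/side6.png",cv2.resize(f["img"][100:300,270:520,::-1],None,fx=3,fy=3))
E
```

```text
clock: 10.05
position: [0.5354, -0.0091, 0.0713]
tool_rot: [-2.93, 1.571, -2.953]
force: [0.6, 0.1, -2.7]
grip_width: 0.0229
t 10.05 p [ 0.5354 -0.0091  0.0713] yaw_y 88.71 w 0.0229 F [ 0.6  0.1 -2.7] q [ 0.44  0.72 -0.75  1.93  0.71  0.77  0.83]
to [ 0.54  -0.126  0.071] tool mm [   0.3 -116.8    7.2]
```

View pics/side6.png

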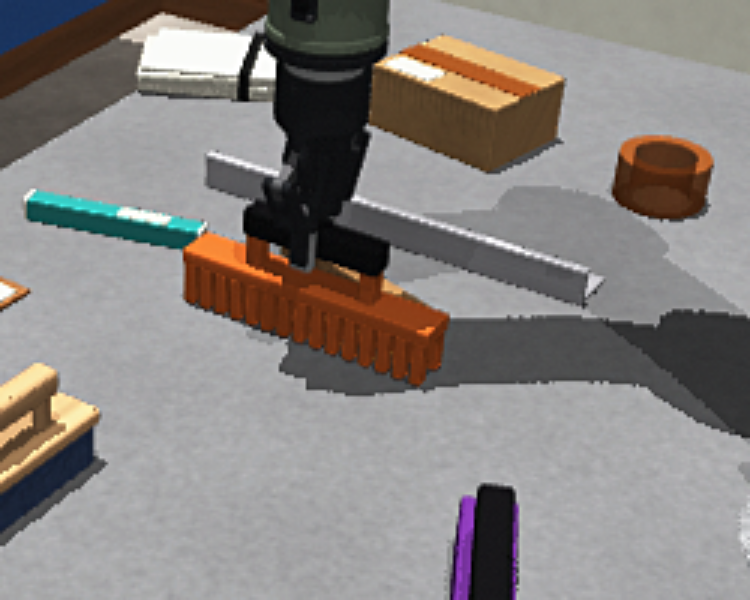

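```bash
python3 -m pendant '[[0,-10,0,0],[0,-10,0,0],[0,-10,0,0],[0,-10,0,0],[0,-10,0,0],[0,-10,0,0],[0,-10,0,0],[0,-10,0,0],[0,0,0,0]]'
python3 - <<'E'
from h import *
import cv2
rel((.54,-.126,.071))
for n in("side","top","wrist"):
    f=grab_frame(n);cv2.imwrite(f"pics/{n}7.png",f["img"][:,:,::-1])
a=cv2.imread("pics/side7.png")[100:300,300:500];b=cv2.imread("pics/wrist7.png")
cv2.imwrite("pics/m7.png",np.hstack([cv2.resize(a,(400,400)),cv2.resize(b,(400,400))]))
E
```

```text
clock: 11.22
position: [0.5336, -0.0894, 0.0712]
tool_rot: [-2.036, 1.57, -2.06]
force: [0.5, -0.6, -2.1]
grip_width: 0.0231
t 11.22 p [ 0.5336 -0.0894  0.0712] yaw_y 88.64 w 0.0231 F [ 0.5 -0.6 -2.1] q [ 0.59  0.73 -0.75  1.91  0.71  0.78  0.98]
to [ 0.54  -0.126  0.071] tool mm [  0.2 -36.4   7.3]
```

View pics/m7.png

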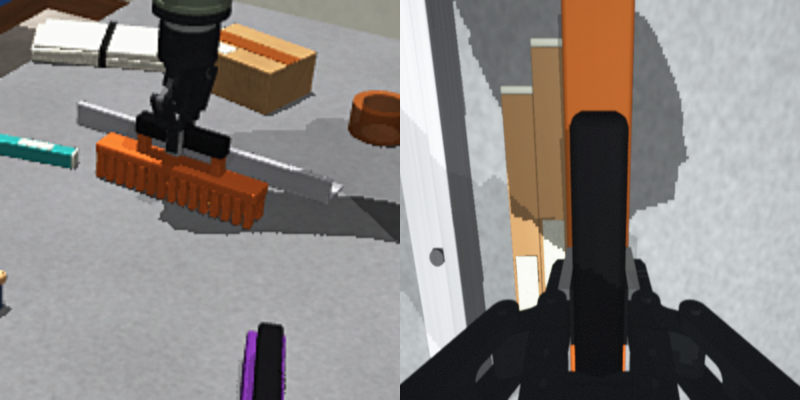

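View pics/top7.png

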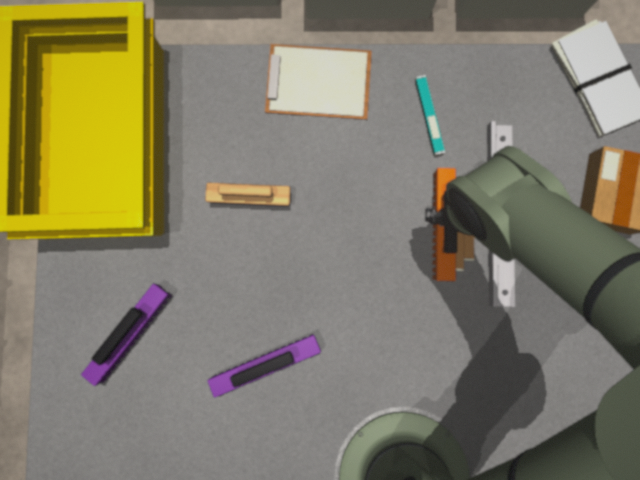

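The wrist view shows both tubes flush against the rake and parallel to the rail, about 38 mm short of it. I'll close up gently.

```bash
python3 -m pendant '[[0,-8,0,0],[0,-8,0,0],[0,-7,0,0],[0,-5,0,0],[0,-4,0,0],[0,-2,0,0],[0,0,0,0]]'
python3 - <<'E'
from h import *
import cv2
rel()
f=grab_frame("wrist");cv2.imwrite("pics/wrist8.png",f["img"][:,:,::-1])
E
```

```text
clock: 12.25
position: [0.5329, -0.1225, 0.0713]
tool_rot: [-1.92, 1.571, -1.943]
force: [0.7, 0.3, -2.5]
grip_width: 0.0227
t 12.25 p [ 0.5329 -0.1225  0.0713] yaw_y 88.7 w 0.0227 F [ 0.7  0.3 -2.5] q [ 0.65  0.74 -0.75  1.9   0.7   0.79  1.05]
```

View pics/wrist8.png

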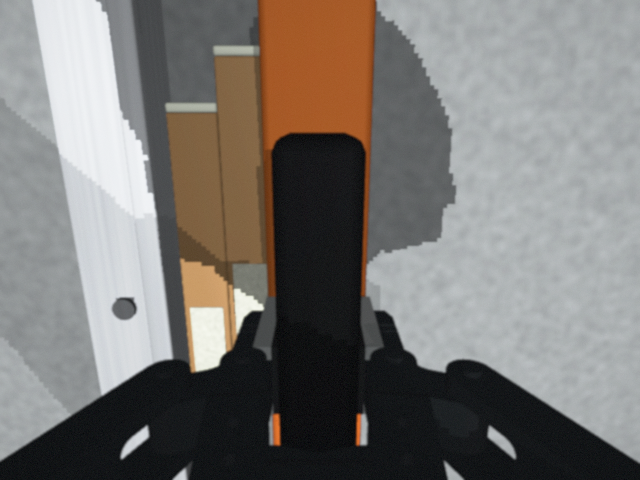

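```bash
python3 -m pendant '[[0,-2,0,0],[0,-1,0,0],[0,0,0,0]]'
python3 -m pendant '[[0,-1,0,0],[0,-1,0,0],[0,0,0,0]]'
python3 -m pendant '[[0,-1,0,0],[0,-1,0,0],[0,0,0,0]]'
```

```text
clock: 12.68
position: [0.5329, -0.1255, 0.0713]
tool_rot: [-1.368, 1.571, -1.39]
force: [1.1, 0.1, -3.5]
grip_width: 0.0231
clock: 13.05
position: [0.5327, -0.1266, 0.0713]
tool_rot: [1.713, 1.57, 1.691]
force: [-2.2, 5.9, 0.1]
grip_width: 0.0228
clock: 13.42
position: [0.5326, -0.1271, 0.0714]
tool_rot: [1.625, 1.568, 1.605]
force: [-3.5, 13.1, 2.7]
grip_width: 0.0229
```

The push force rose to 13 N, so the tubes are closed up on the rail. I'll draw back 70 mm and lower onto the teeth.

```bash
python3 -m pendant '[[0,2,0,0],[0,5,0,0],[0,10,0,0],[0,13,0,0],[0,15,0,0],[0,15,0,0],[0,10,0,0],[0,0,0,0]]'
python3 -m pendant '[[1,0,0,0],[1,0,0,0],[0.5,0,0,0],[0,0,0,0]]'
python3 - <<'E'
from h import *
import cv2
rel()
for n in("wrist","side"):
    f=grab_frame(n);cv2.imwrite(f"pics/{n}9.png",f["img"][:,:,::-1])
a=cv2.imread("pics/side9.png")[100:300,300:500];b=cv2.imread("pics/wrist9.png")
cv2.imwrite("pics/m9.png",np.hstack([cv2.resize(a,(400,400),interpolation=2),cv2.resize(b,(400,400))]))
E
```

```text
clock: 14.42
position: [0.5344, -0.0585, 0.0714]
tool_rot: [0.907, 1.571, 0.885]
force: [-0.3, 1.0, -2.4]
grip_width: 0.0229
clock: 14.92
position: [0.5343, -0.0599, 0.0689]
tool_rot: [-1.815, 1.57, -1.838]
force: [-1.8, -1.7, 2.7]
grip_width: 0.023
t 14.93 p [ 0.5343 -0.0599  0.0689] yaw_y 88.68 w 0.023 F [-1.8 -1.7  2.7] q [ 0.53  0.73 -0.75  1.92  0.71  0.77  0.92]
```

View pics/m9.png

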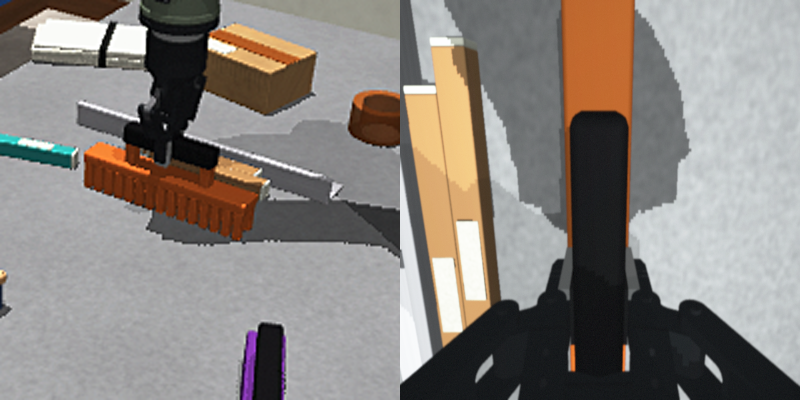

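The tubes lie in two rows against the rail and the teeth are on the bench (Fz went from -2.4 to +2.7). I'll release and rise.

```bash
python3 -m pendant '[[0,0,0,0],[0,0,0,0],[0,0,0,0],[0,0,0,0],[0,0,0,0],[0,0,0,0]]' 1 20
python3 -m pendant '[[-10,0,0,0],[-25,0,0,0],[-40,0,0,0],[-45,0,0,0],[-45,0,0,0],[-20,0,0,0],[0,0,0,0]]'
python3 -m pendant '[[0,40,0,0],[0,50,0,0],[0,50,0,0],[0,50,0,0],[0,50,0,0],[0,50,0,0],[0,30,0,0],[0,0,0,0],[0,0,0,0]]'
python3 - <<'E'
from h import *
import cv2
rel()
for n in("top","side"):
    f=grab_frame(n);cv2.imwrite(f"pics/{n}10.png",f["img"][:,:,::-1])
a=cv2.imread("pics/side10.png")[130:280,320:520];b=cv2.imread("pics/top10.png")[110:310,375:525]
cv2.imwrite("pics/side10c.png",cv2.resize(a,None,fx=4,fy=4)); cv2.imwrite("pics/top10c.png",cv2.resize(b,None,fx=3,fy=3,interpolation=2))
E
```

```text
clock: 15.78
position: [0.5343, -0.0594, 0.0688]
tool_rot: [-2.618, 1.571, -2.641]
force: [0.0, 0.3, 0.3]
grip_width: 0.0857
clock: 16.65
position: [0.5347, -0.0595, 0.255]
tool_rot: [-0.317, 1.569, -0.34]
force: [-0.1, 0.3, -0.5]
grip_width: 0.0854
clock: 17.77
position: [0.5414, 0.2597, 0.2528]
tool_rot: [-2.464, 1.569, -2.487]
force: [-0.4, -0.2, -0.7]
grip_width: 0.0853
t 17.77 p [0.5414 0.2597 0.2528] yaw_y 88.7 w 0.0853 F [-0.4 -0.2 -0.7] q [ 0.05  0.6  -0.91  1.61  0.5   1.18  0.58]
```

View pics/side10c.png

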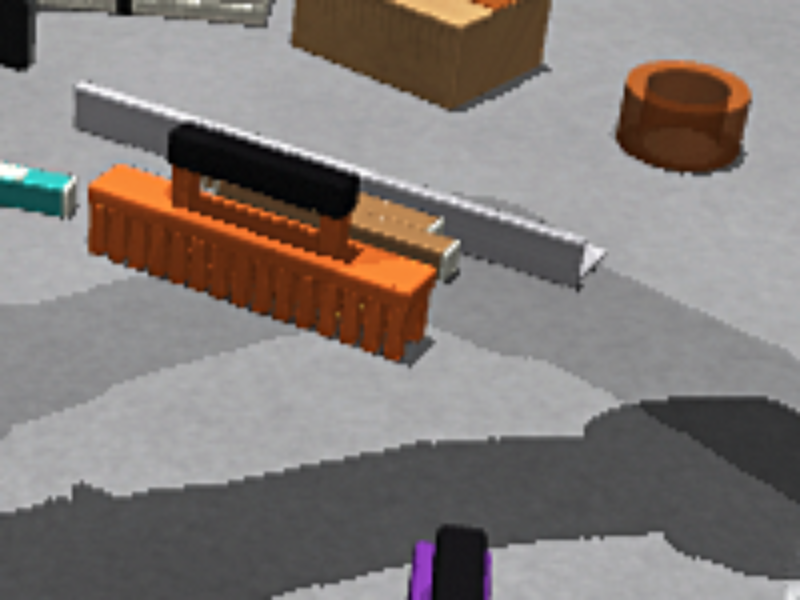

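View pics/top10c.png

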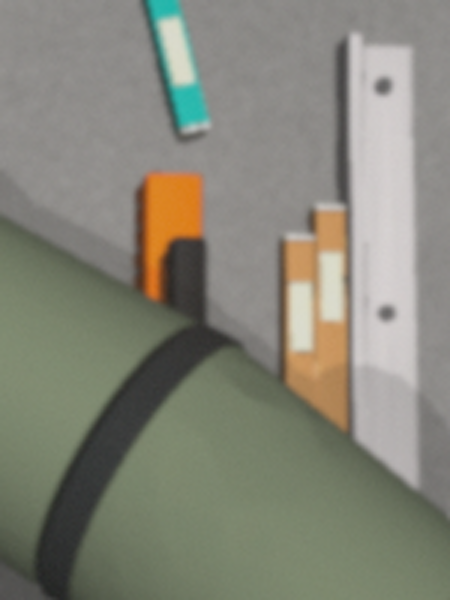

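The side view shows the rake upright on its teeth, clear of the tubes. The top crop shows both tubes parallel to the rail face (u about 347), with their outer edge at u about 283. That puts the outer edge about 44 mm out, so the centres are near 11 and 33 mm.

```bash
python3 -c "
from h import *
f=grab_frame('top')
c=lambda x,y:(375+x/3,110+y/3)
for q in((299,236),(331,205)): print(px2w(f,*c(*q),.022))
rel()
from workcell import job_done
print(job_done())"
```

```text
[ 0.61042249 -0.15911976  0.022     ]
[ 0.63313459 -0.18285642  0.022     ]
t 17.93 p [0.5418 0.2593 0.2535] yaw_y 88.63 w 0.0852 F [-0.1 -0.3 -0.1] q [ 0.05  0.6  -0.91  1.61  0.5   1.18  0.58]
the job is handed in; nothing more can be done
None
```

The job is handed in at about 17.9 s of the 42 s allowed. Both tubes lie in two rows against the stop rail, and the rake stands clear of them. The hand-in reported no verdict.

**What I did:** I picked up the orange rake by its bar, turned its head along the rail, and combed both tubes to it in one slow sweep. The push force rose to about 13 N as the tubes closed up. I then drew the rake back about 67 mm, set it on its teeth, released it and moved the arm clear.

**Last checks:**
- **Tubes:** They look parallel to the rail, with centres about 11 and 34 mm out from its face (limit 55 mm). Along the rail they sit about 15 and 35 mm from its middle (limit 150 mm).
- **Rake:** It stands upright, roughly 65 mm clear of the tubes.
- **Arm:** The measured force on the tool was about 0 N, so it was touching nothing.

The arm hid the near ends of the tubes in the last top view. I judged how parallel they are from the visible parts and from the earlier wrist pictures. No check failed or disagreed beyond about 3 mm of reading noise.

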